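Nudge a carved panel's backing board onto its two locating pins

ROBOT

A 6-joint arm with a two-finger parallel gripper is mounted at the origin on the work surface. World frame = base frame: x ahead of the robot, y to its left, z up, the work surface at z = 0. Lengths are in m, angles in rad, forces in N, time in s.
With the tool pointing down it reaches from about 0.325 to 0.85 m from the base axis. Payload 4.4 kg.
Tool frame: the origin (TCP) lies midway between the tips of the shut fingers; the grasp point (between the pads) lies 19 mm behind it; z points along the fingers, y is the line along which they close (so a half turn about z gives the same grasp; the last joint's range is limited). The gripper opens to 94 mm and grips with 3 to 60 N. Pads are 16 mm wide; open, the fingers measure 119 mm over their backs; the gripper's body (75 mm by 177 mm) begins 78 mm behind the grasp point.
Start: joints at [-1.496, 0.207, 1.542, -0, 1.393, -0.15], TCP at [0.129, -0.56, 0.205] pointing down, gripper open.
Joint ranges: [-2.73, 2.73], [-0.86, 2.22], [0.23, 2.46], [-1.11, 4.25], [0.08, 2.63], [-2.82, 2.82]. Speed limits (rad/s): [2.79, 2.79, 3.14, 3.14, 3.14, 3.14].

INTERFACE

Orientations are given as a rotation vector (axis times angle).
In Python, from bench import bot gives the robot as it stands. Calls block until the motion is done:
- bot.reach(position, orientation): joint-space move of the TCP to a pose.
- bot.move_l(position, attitude=None, vel=0.15): straight line of the TCP; attitude=None keeps the orientation; vel is the mean speed in m/s.
- bot.set_joints(angles): joint-space move.
- bot.set_gripper(opening, grasp_force=None): finger opening in m; grasp_force is the grip in N (None keeps the last); returns when the fingers have stopped.
- bot.pause(seconds).
- bot.solve_ik(position, orientation): joint angles nearest the present ones, or None.
- bot.camera(name): name is "scene" or "top" or "wrist"; returns the picture (480x640x3 uint8, blue, green, red); there is no depth.
- bot.camera_model(name): a dict with "fx", "fy", "cx", "cy" (pixels), "extrinsics" (4x4, takes a point from camera to world coordinates); the wrist camera has in their place "hand_eye" (4x4, takes a point from camera to tool coordinates, whose origin is the TCP and whose axes are the flange's). Camera axes: x right, y down, z forward; pixel columns grow to the right and rows downward; lengths in m; the calibration is good to about 2 mm. A picture is of the moment at which its call begins: read the wrist's pose just before it. camera_model takes no time and is no camera call.
A pose or a line that the arm cannot do raises bot.MotionError and nothing moves.
- bot.hand_in(): hands the job in; it is judged then, once.
Readings, each from a call of its own:
- bot.get_clock(): time.
- bot.get_joint_pos(): joint angles.
- bot.get_qd(): joint speeds.
- bot.get_joint_torque(): joint torques, N m.
- bot.get_tool_pos(): TCP position.
- bot.get_ee_rot(): TCP orientation.
- bot.get_wrist_force(): force on the tool from outside, world axes, zero at the start.
- bot.get_ft_torque(): the same for the moment, N m.
- bot.get_gripper_width(): finger opening in m.
- bot.get_grip_force(): force on a finger pad.
Only numpy, scipy, OpenCV 4.12 (cv2) and the standard library are available. Lean on these libraries where they do the work, as an engineer would, in place of code of your own. Each camera call takes 0.05 s, during which the arm holds its last target. There are 200 camera calls.

TASK

The plywood board with the gilded rosette lies askew on top of the two locating pins of the carving fixture. Push it sideways by its edges, without gripping or lifting it, until both its holes drop over the pins and it lies flat on the bed, then take the hand away. Do not touch the rosette, and leave everything else on the bench where it stands.

Things in the scene. Friction and masses are not known exactly. Their poses are not given: they have to be found in the camera images.
- bed: Dark wooden slab fixed to the table, 240 (x) x 360 (y) x 30 mm. Origin: centre of its underside; x points away from the robot (turned up to 0.35 rad), z up; its flat top is 30 mm up. Two upright steel pins stand on it at x = +30 mm, y = +60 and -60 mm. Thin pale lines on its top run through both pins (along y, at x = +30 mm) and along its middle (y = 0).
- pin_left (a point): Foot of the left (+y) pin, on the bed's top surface. Pin: 10 mm diameter, 12 mm tall, its top 4 mm tapered to 5.6 mm across. Hidden under the board at the start. Axes as the bed's.
- pin_right (a point): Foot of the right (-y) pin, on the bed's top surface, the same shape.
- board: Loose plywood board, 130 (x) x 170 (y) x 12 mm, about 0.5 kg with its carving. Origin: centre of its underside. 13 mm through holes at x = +25, y = +60 and -60 mm. It starts leaning towards the robot (0.1 rad), on the pin tops and its near (-x) edge, turned up to 0.12 rad from the bed. It slides under a 3 to 12 N push. Seated, it lies flat, its origin at bed (5, 0, 30) mm.
- hole_left (a point): Centre of the left (+y) hole at the board's underside. It starts about 8 to 37 mm short of its pin (towards the robot) and up to 20 mm off to one side. Over the pins the board drops 12 mm and the hole coincides with pin_left.
- hole_right (a point): Centre of the right (-y) hole at the board's underside. Seated, it coincides with pin_right.
- rosette: Gilded round carving fixed to the board's top, 64 mm across, 28 mm tall, its axis at board x = -10 mm, y = 0. Origin: centre of its underside. Delicate: not to be touched.
- figure: Bystander: small terracotta figure, 60 mm tall, 36 mm across, standing on the bed's far left corner, bed (0.095, 0.155) m. Origin: centre of its underside.
- wax: Bystander: small amber jar, 40 mm tall, 32 mm across, standing on the bed's near right corner, bed (-0.095, -0.155) m. Origin: centre of its underside.
- bust: Bystander: terracotta bust, 150 mm tall, 90 mm across. Origin: centre of its underside.
- mallet: Bystander: carver's round wooden mallet standing on its 84 mm wide head, handle up, 175 mm tall. Origin: centre of its underside.
- gouge: Bystander: hand tool with a wooden handle, 200 mm long, lying on the table. Origin: middle of its length.
- glue: Bystander: white bottle, 150 mm tall, 60 mm across. Origin: centre of its underside.
- cup: Bystander: white ceramic cup, 90 mm tall, 76 mm across. Origin: centre of its underside.
Things that resemble listed ones, but are neither listed nor needed, are in the scene too. What is shaped like the board but pink or purple is not meant.

How it is judged:
At the end, for the whole second after the job is handed in: Each hole is centred on its pin within 3 mm, the board's underside is within 2.5 mm of the bed's top at the holes and the middle, it is level within 0.03 rad, and at rest (horizontal distance between hole_left and pin_left below 0.003 m and horizontal distance between hole_right and pin_right below 0.003 m and z of each of hole_left, hole_right, board in the frame of bed below 0.0325 m and angle between board's own z axis and vertical below 0.03 rad and linear speed of board below 0.01 m/s and angular speed of board below 0.1 rad/s); the robot touches nothing.
It fails at once if the board is lifted (its underside's middle more than 22 mm above the bed) or tipped up (over 0.35 rad) (z of board in the frame of bed above 0.052 m or angle between board's own z axis and vertical above 0.35 rad).
It fails at once if the rosette is touched (contact force between any of the fingers, the arm and rosette above 0.5 N).
It fails at once if a bystander is moved by more than 20 mm or tipped over (distance of any of figure, wax, bust, mallet, gouge, glue, cup from where it was at the start of the episode above 0.02 m or angle between any of figure, wax, bust, mallet, glue, cup's own z axis and vertical above 0.5 rad).
It also fails if it takes over 64 s, if anything falls off the work surface, if the arm or the gripper's body presses on something with over 40 N, if the wrist force passes 120 N, or if a joint passes its speed limit or range.

## Working session

There is one attempt and no reset: what is moved stays moved. The work goes in short steps, each a Python script; the robot and the scene stay as the last script left them, time stands still between calls to the robot, and variables do not carry over. Pictures are saved under pics/ and viewed, at most 10 in all, crops included, and the job is handed in when it is done.

```bash
mkdir -p pics; ls; python3 - <<'E'
from bench import bot
import cv2,numpy as np
np.set_printoptions(precision=4,suppress=True)
for n in("top","scene"):
    cv2.imwrite(f"pics/{n}0.png",bot.camera(n)); m=bot.camera_model(n); print(n,m)
print(bot.camera_model("wrist"),bot.get_clock(),bot.get_ee_rot())
E
```

```text
pics
top {'fx': 599.0623108187929, 'fy': 599.0623108187929, 'cx': 321.40951045316297, 'cy': 232.59907405011177, 'extrinsics': array([[ 0.0264, -0.997 ,  0.0727,  0.3653],
       [-0.9994, -0.028 , -0.0215,  0.0199],
       [ 0.0235, -0.0721, -0.9971,  1.435 ],
       [ 0.    ,  0.    ,  0.    ,  1.    ]])}
scene {'fx': 490.8440496918838, 'fy': 490.8440496918838, 'cx': 316.49185647757, 'cy': 239.49955842153645, 'extrinsics': array([[-0.7834,  0.4797, -0.3952,  0.906 ],
       [ 0.6215,  0.6126, -0.4884,  0.5429],
       [ 0.0078, -0.6282, -0.778 ,  0.9653],
       [ 0.    ,  0.    ,  0.    ,  1.    ]])}
{'fx': 351.49906171077373, 'fy': 351.49906171077373, 'cx': 322.77552766256065, 'cy': 245.20360974691923, 'hand_eye': array([[ 0.0005, -0.9727, -0.2322,  0.0671],
       [ 1.    ,  0.0007, -0.0007,  0.    ],
       [ 0.0008, -0.2322,  0.9727, -0.1795],
       [ 0.    ,  0.    ,  0.    ,  1.    ]])} 0.1 [-3.1195 -0.3537 -0.0001]
```

View pics/top0.png

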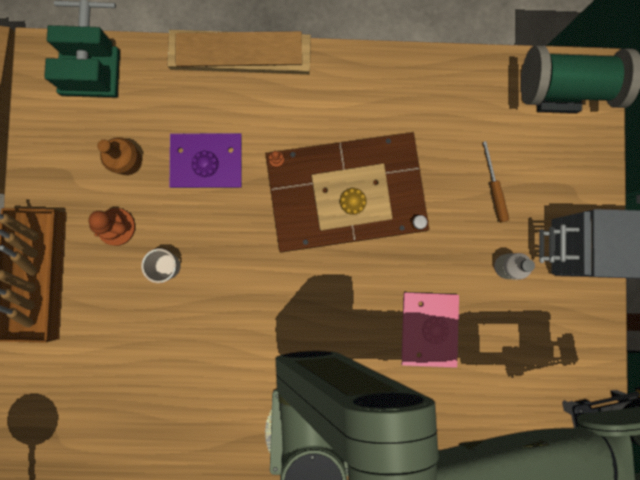

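View pics/scene0.png

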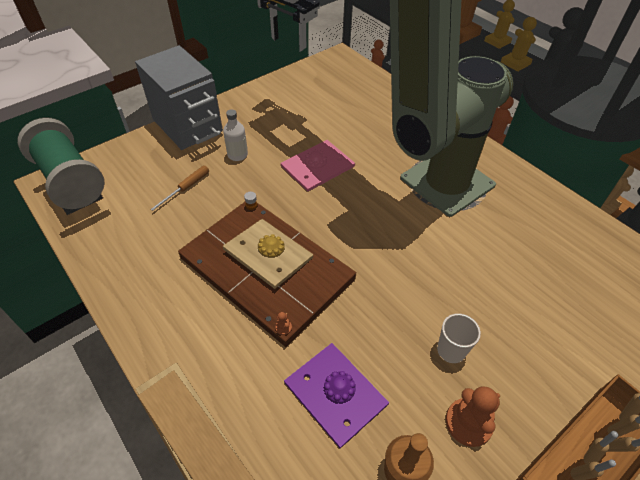

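The candidates are a purple board at (205,160), a pink board at (431,330) and a plywood board with a gold rosette at (352,197) on the dark bed. The plywood one is meant, because it is unpainted, gilded and on the pins. The bed's corners are about (266,153), (414,133), (428,231) and (279,251). Next I'll take a closer wrist view, which also serves as the confirming crop.

```bash
cat > h.py <<'E'
from bench import bot
import cv2,numpy as np
from scipy.spatial.transform import Rotation as R
np.set_printoptions(precision=4,suppress=True)
def down(th): # tool x along (cos th, sin th), z down
    c,s=np.cos(th),np.sin(th)
    return R.from_matrix(np.array([[c,s,0],[s,-c,0],[0,0,-1.]])).as_rotvec()
def wrist(name):
    T=np.eye(4);T[:3,3]=bot.get_tool_pos();T[:3,:3]=R.from_rotvec(bot.get_ee_rot()).as_matrix()
    im=bot.camera("wrist");cv2.imwrite(f"pics/{name}.png",im)
    E=T@bot.camera_model("wrist")["hand_eye"];np.save(f"pics/{name}.npy",E);return im,E
def ray(m,E,px,z):
    px=np.atleast_2d(px).astype(float)
    d=np.c_[(px[:,0]-m["cx"])/m["fx"],(px[:,1]-m["cy"])/m["fy"],np.ones(len(px))]@E[:3,:3].T
    z=np.broadcast_to(z,len(px));return E[:3,3]+d*((z-E[2,3])/d[:,2])[:,None]
E
python3 - <<'E'
from h import *
m=bot.camera_model("top")
c=ray(m,m["extrinsics"],[(266,153),(414,133),(428,231),(279,251)],.03);print(c)
print(ray(m,m["extrinsics"],[(325,190),(376,183)],.054)); C=c.mean(0);print(C)
d=c[0]-c[1]; th=np.arctan2(-d[0],d[1]);print("th",th)
p=C+[.0,0,0];p[2]=.21
x=np.array([np.cos(th),np.sin(th),0])
bot.reach(p-.04*x,down(th)); bot.set_gripper(0.09)
wrist("w0");print(bot.get_clock(),bot.get_tool_pos(),bot.get_joint_pos(),bot.get_wrist_force())
E
```

```text
[[ 0.6531  0.1258  0.03  ]
 [ 0.7125 -0.2254  0.03  ]
 [ 0.4786 -0.2622  0.03  ]
 [ 0.4217  0.0877  0.03  ]]
[[ 0.5654 -0.0157  0.054 ]
 [ 0.5854 -0.1341  0.054 ]]
[ 0.5664 -0.0685  0.03  ]
th 0.16752212640357586
2.7 [ 0.527  -0.0755  0.21  ] [-0.305   0.1124  1.6405 -0.      1.3887  1.0989] [0.4519 0.0566 0.7551]
```

View pics/w0.png

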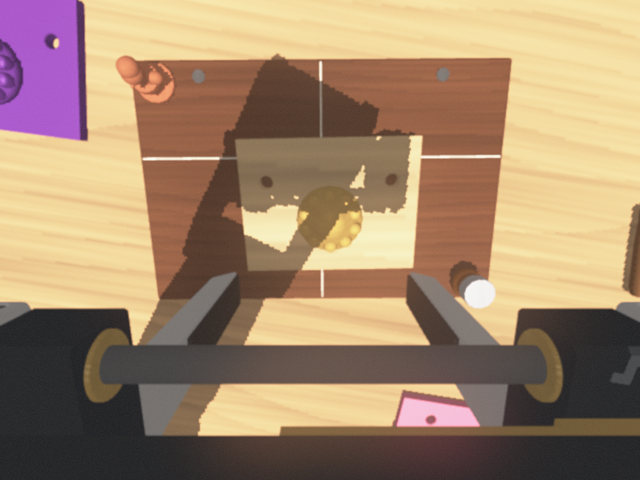

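The close view confirms the plywood board with the gold rosette at (330,218). Its holes are at (267,182) and (391,180). The pin line lies near row 157, seen at columns 142–236 and 421–500, and the mid line near column 321. Next I'll refine these and compute the offsets.

```bash
cat >> h.py <<'E'
def ridge(im,pts,axis,w=7):
    g=im.min(2).astype(float);out=[]
    for x,y in pts:
        o=np.arange(-w,w+1)
        v=g[y+o,x] if axis==1 else g[y,x+o]
        v=np.clip(v-np.median(v)-15,0,None)
        if v.max()<15: continue
        s=(v*o).sum()/v.sum();out.append((x,y+s) if axis==1 else (x+s,y))
    return np.array(out)
def hole(im,x,y,w=11):
    g=cv2.GaussianBlur(im.max(2),(3,3),0)[y-w:y+w+1,x-w:x+w+1]
    t,b=cv2.threshold(g,0,255,cv2.THRESH_BINARY_INV+cv2.THRESH_OTSU)
    n,l,s,c=cv2.connectedComponentsWithStats(b)
    i=1+np.argmin([np.hypot(*(q-w))+ (100 if a[4]<20 else 0) for q,a in zip(c[1:],s[1:])])
    print("hole area",s[i][4]);return c[i]+[x-w,y-w]
def tobed(P,B): # world xy -> bed xy
    c,s=np.cos(B[2]),np.sin(B[2]);return (np.atleast_2d(P)[:,:2]-B[:2])@np.array([[c,-s],[s,c]])
def toworld(p,B):
    c,s=np.cos(B[2]),np.sin(B[2]);return np.atleast_2d(p)@np.array([[c,s],[-s,c]])+B[:2]
E
python3 - <<'E'
from h import *
im=cv2.imread("pics/w0.png");E=np.load("pics/w0.npy");m=bot.camera_model("wrist")
a=ridge(im,[(x,157) for x in list(range(146,232,4))+list(range(430,498,4))],1)
b=ridge(im,[(321,y) for y in list(range(66,130,4))+list(range(276,294,4))],0)
print(len(a),len(b))
A=ray(m,E,a,.03)[:,:2];Bp=ray(m,E,b,.03)[:,:2]
vx,vy,ax,ay=cv2.fitLine(A.astype(np.float32),cv2.DIST_HUBER,0,1e-4,1e-4).ravel()
ux,uy,bx,by=cv2.fitLine(Bp.astype(np.float32),cv2.DIST_HUBER,0,1e-4,1e-4).ravel()
if vy<0: vx,vy=-vx,-vy
if ux<0: ux,uy=-ux,-uy
t1=np.arctan2(-vx,vy);t2=np.arctan2(uy,ux);print("angles",t1,t2)
th=t1
s=np.linalg.solve(np.array([[vx,-ux],[vy,-uy]]),[bx-ax,by-ay])
P=np.array([ax+s[0]*vx,ay+s[0]*vy]);O=P-.03*np.array([np.cos(th),np.sin(th)])
B=np.r_[O,th];np.save("B.npy",B);print("bed",B)
h=np.array([hole(im,267,182),hole(im,391,180)]);print(h)
print("holes bed mm",tobed(ray(m,E,h,.054),B)*1e3)
c=[(237,139),(421,136),(414,268),(247,271)]
print("corners bed",tobed(ray(m,E,c,[.055,.055,.042,.042]),B)*1e3)
E
```

```text
39 21
angles 0.17378232 0.17382345
bed [ 0.5671 -0.0668  0.1738]
hole area 117
hole area 118
[[266.3162 181.2991]
 [391.1102 178.9322]]
holes bed mm [[  8.0605  51.2751]
 [  9.4817 -65.9973]]
corners bed [[ 46.3189  76.2041]
 [ 47.8242 -91.5366]
 [-81.7362 -95.3885]
 [-83.8815  77.1934]]
```

The bed is at (0.567, −0.067) with yaw 0.174. The board needs about +21 mm in bed x, +7.4 mm in bed y and −0.012 rad. I'll start with the sideways push on the right edge.

```bash
cat >> h.py <<'E'
def go(p,z,B,vel=.15,th=0): bot.move_l(np.r_[toworld(p,B)[0],z],down(B[2]+th),vel)
def look(name,B,x=-40,z=.21):
    go((x,0),z,B,.25);return wrist(name)
E
python3 - <<'E'
from h import *
B=np.load("B.npy")
bot.set_gripper(0)
go((-21,-130) and (-.021,-.130),.15,B,.25); go((-.021,-.130),.036,B,.12)
f0=bot.get_wrist_force();y=-.118;go((-.021,y),.036,B,.05);con=None
while y<-.085:
    y+=.001;go((-.021,y),.036,B,.02)
    f=np.array(bot.get_wrist_force())-f0;n=np.linalg.norm(f[:2])
    if con is None and n>2: con=y;print("contact",y*1e3,f)
    if con is not None and y>=con+.0065: break
print(y*1e3,f,bot.get_clock())
go((-.021,y-.012),.036,B,.1);go((-.021,y-.012),.12,B,.2)
bot.set_gripper(.09);look("w1",B,-.04);print(bot.get_clock())
E
```

```text
contact -86.99999999999997 [ 0.9731 -2.2554  0.5843]
-84.99999999999997 [ 0.2174 -0.7564  0.3056] 14.5333
17.5
```

View pics/w1.png

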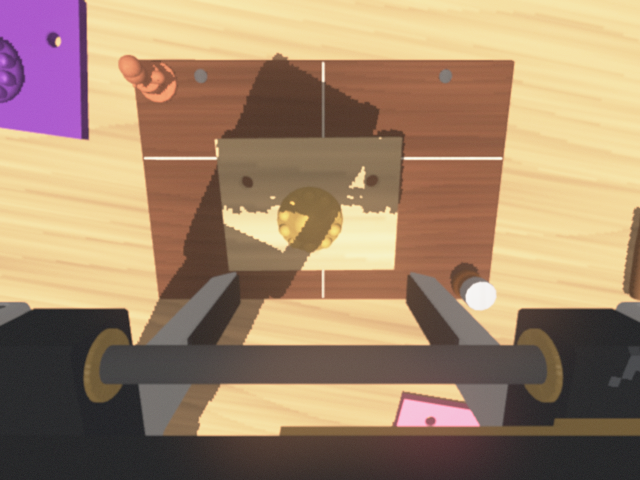

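The board has moved left too far: the holes are now at (247,182) and (372,181), against a mid line at column 323. Contact forces read low after each step, so I'll rely on geometry, measuring the result and calibrating the finger's half-width.

```bash
python3 - <<'E'
from h import *
B=np.load("B.npy");im=cv2.imread("pics/w1.png");E=np.load("pics/w1.npy");m=bot.camera_model("wrist")
h=np.array([hole(im,247,182),hole(im,372,181)]);print(h)
print("holes bed mm",tobed(ray(m,E,h,.054),B)*1e3)
a=ridge(im,[(180,157),(450,157),(323,100),(323,284)],1)
print(tobed(ray(m,E,ridge(im,[(160,157),(190,157),(450,157),(480,157)],1),.03),B)*1e3)
print(tobed(ray(m,E,ridge(im,[(323,80),(323,120),(323,284)],0),.03),B)*1e3)
E
```

```text
hole area 114
hole area 452
[[246.7895 181.3333]
 [373.6062 181.4115]]
holes bed mm [[  8.4302  71.2348]
 [  8.4466 -47.8234]]
[[  29.9883  161.2331]
 [  29.9909  131.5004]
 [  30.0948 -126.1356]
 [  30.1305 -155.8538]]
[[ 101.3843   -0.0306]
 [  65.621    -0.0858]
 [-101.931     0.0217]]
```

The left hole is at y=71.2 mm, so the board centre is at about +12.6 mm. That makes the finger half-width about 12.5 mm. I'll push back from the left edge to y=97.6, then use both open fingers on the near edge to square the board and move it forward to about 4 mm short, and look again.

```bash
python3 - <<'E'
from h import *
B=np.load("B.npy")
bot.set_gripper(0)
go((-.021,.128),.13,B,.25); go((-.021,.128),.036,B,.12)
go((-.021,.112),.036,B,.1);go((-.021,.0976),.036,B,.02);print(bot.get_wrist_force())
go((-.021,.115),.036,B,.1);go((-.021,.115),.13,B,.2)
go((-.115,0),.13,B,.25);bot.set_gripper(.094)
go((-.115,0),.034,B,.12);go((-.092,0),.034,B,.1)
go((-.072,0),.034,B,.02);print(bot.get_wrist_force())
go((-.095,0),.034,B,.1);go((-.095,0),.12,B,.2)
im,E=look("w2",B,-.04);print(bot.get_clock())
m=bot.camera_model("wrist")
E
```

```text
[-1.4894  2.3817  1.1975]
[ 0.2306  0.5785 -0.3056]
28.9417
```

View pics/w2.png

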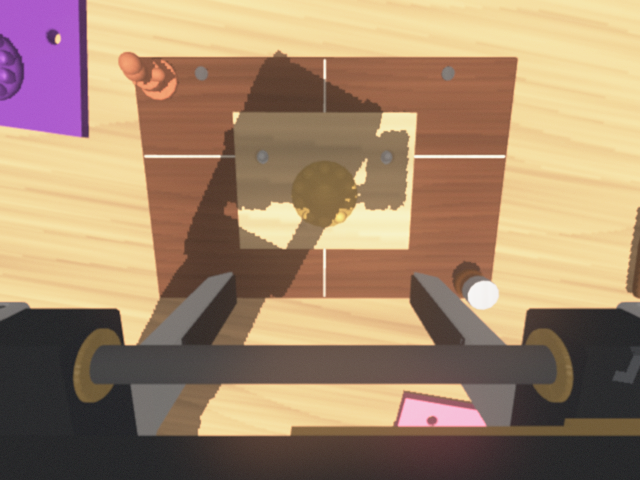

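Grey pin tops now show in both holes, at (262,157) and (388,157), on the pin line. The board looks dropped. I'll check that it is flat from its edge lengths and from the scene camera.

```bash
python3 - <<'E'
from h import *
B=np.load("B.npy");im=cv2.imread("pics/w2.png");E=np.load("pics/w2.npy");m=bot.camera_model("wrist")
c=[(233.5,112),(416.5,112),(409.5,248.5),(240,248.5)]
for z in (.042,.054):print(z,tobed(ray(m,E,c,z),B)*1e3)
a=im[135:180,235:415];w=cv2.resize(a,None,fx=4,fy=4,interpolation=cv2.INTER_CUBIC)
s=bot.camera("scene")[190:320,160:370];s=cv2.resize(s,None,fx=3,fy=3,interpolation=cv2.INTER_CUBIC)
o=np.zeros((590,720,3),np.uint8);o[:180]=w;o[190:580,:630]=s;cv2.imwrite("pics/c.png",o)
E
```

```text
0.042 [[ 69.248   83.8881]
 [ 69.3152 -85.3064]
 [-60.7769 -86.5152]
 [-61.015   85.0283]]
0.054 [[ 67.7568  80.9817]
 [ 67.8217 -82.3258]
 [-57.744  -83.4926]
 [-57.9738  82.0822]]
```

View pics/c.png

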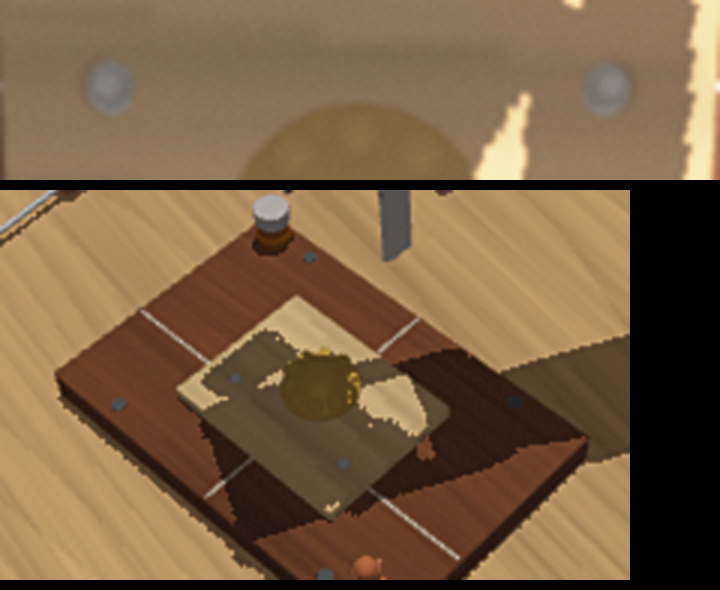

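The edges match a flat 130 x 170 mm board at 12 mm above the bed. The centre is at about (4.2, −0.7) mm, and both pins fill their holes. The hand is clear of everything, so I'm handing in.

```bash
python3 -c "
from bench import bot
print(bot.hand_in(),bot.get_clock())"
```

```text
the job is handed in; nothing more can be done
the job is handed in; nothing more can be done
```

The board was pushed over both pins and, by the last pictures, lies flat on the bed with its centre within about 1 mm of the target; the hand is clear and the job is handed in, but no verdict was returned.

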